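Gauge the overload gap of a loaded shop scale

ROBOT

A 6-joint arm with a two-finger parallel gripper is mounted at the origin on the work surface. World frame = base frame: x ahead of the robot, y to its left, z up, the work surface at z = 0. Lengths are in m, angles in rad, forces in N, time in s.
With the tool pointing down it reaches from about 0.375 to 0.925 m from the base axis. Payload 5.7 kg.
Tool frame: the origin (TCP) lies midway between the tips of the shut fingers; the grasp point (between the pads) lies 19 mm behind it; z points along the fingers, y is the line along which they close (so a half turn about z gives the same grasp; the last joint's range is limited). The gripper opens to 88 mm and grips with 3 to 60 N. Pads are 20 mm wide; open, the fingers measure 115 mm over their backs; the gripper's body (75 mm by 178 mm) begins 61 mm behind the grasp point.
Start: joints at [-1.297, 0.359, 1.51, -0, 1.272, -0.115], TCP at [0.227, -0.555, 0.223] pointing down, gripper open.
Joint ranges: [-2.97, 2.97], [-1.01, 2.36], [0.21, 2.38], [-0.96, 4.11], [0.2, 2.71], [-2.98, 2.98]. Speed limits (rad/s): [2.39, 2.39, 3.14, 3.14, 3.14, 3.14].

INTERFACE

Orientations are given as a unit quaternion [x, y, z, w].
In Python, from bench import move_ptp, servo_line, goto_joints, move_gripper, sleep, inverse_kinematics, capture, PlanningError, close_job, spot_in, silhouettes, current_clock, current_joint_pos, current_qvel, current_joint_torque, current_position, current_orientation, current_force, current_torque, current_finger_gap, current_grip_force gives the robot as it stands. Calls block until the motion is done:
- move_ptp(position, orientation): joint-space move of the TCP to a pose.
- servo_line(position, orientation=None, rate=0.15, contact_N=None): straight line of the TCP; orientation=None keeps the orientation; rate is the mean speed in m/s. With contact_N (N) it stops when the force on the tool has changed by that much, and returns True; else False.
- goto_joints(angles): joint-space move.
- move_gripper(opening): finger opening in m; the grip force is fixed at half the most; returns when the fingers have stopped.
- sleep(seconds).
- inverse_kinematics(position, orientation): joint angles nearest the present ones, or None.
- capture(name): name is "scene" or "top"; returns a dict with "image" (400x640x3 uint8, blue, green, red), "range_z" (400x640 float32, m along the optical axis (not along the pixel's ray), 0 where there is no reading), "intrinsics" (3x3 intrinsics, pixels), "R" (3x3) and "t" (3): a world point X has camera coordinates R X + t. Camera axes: x right, y down, z forward; pixel columns grow to the right and rows downward; lengths in m; the calibration is good to about 2 mm. A picture is of the moment at which its call begins.
A pose or a line that the arm cannot do raises PlanningError and nothing moves.
- close_job(): hands the job in; it is judged then, once.
Trained networks look in the newest picture that a camera, given by its name, has taken for a name from the list of things; names that differ only in an ending like _2 or _b are one class to them, and where a whole thing is asked for, a point or a joint stands for the part that bears it (a point fixed in the world has none). Each returns a list of dicts, best first, with "conf" (0 to 1); they miss things now and then, are a little off and sometimes report something else, mostly with a low value. They report only what shows in the picture. A call takes as long as a camera call. They do not tell look-alikes from the thing itself.
- spot_in(camera, query): "xy" ([column, row] in pixels, amid what is visible of it).
- silhouettes(camera, query): "region" (400x640 bool, what is visible of it) and "xy" ([column, row] in pixels, amid what is visible of it).
Readings, each from a call of its own:
- current_clock(): time.
- current_joint_pos(): joint angles.
- current_qvel(): joint speeds.
- current_joint_torque(): joint torques, N m.
- current_position(): TCP position.
- current_orientation(): TCP orientation.
- current_force(): force on the tool from outside, world axes, zero at the start.
- current_torque(): the same for the moment, N m.
- current_finger_gap(): finger opening in m.
- current_grip_force(): force on a finger pad.
Only numpy, scipy, OpenCV 4.12 (cv2) and the standard library are available. Lean on these libraries where they do the work, as an engineer would, in place of code of your own. Each camera call takes 0.05 s, during which the arm holds its last target. There are 200 camera calls.

TASK

Check the shop scale under load: put both steel test weights into the white bowl on its pan and let go of them, then pick up the tapered gauge by its black grip and slide its blade, lying flat on the lower steel plate, straight in under the lipped edge of the pan until it drags snugly between the two plates, without forcing it. Finish while still holding the gauge still at that depth, so the gap can be read; leave the bottles and the cup alone.

Things in the scene. Friction and masses are not known exactly. Their poses are not given: they have to be found in the camera images.
- mouth (a point): Middle of the mouth of the scale's gap: on top of the lower steel plate (40 mm above the work surface), straight below the pan's lipped edge. z up; y points level out of the gap, so the blade goes in along -y. The gap is 150 mm wide, free for 110 mm inwards, 5 to 7 mm high with the bowl empty and 3.5 to 6 mm with both weights in it.
- scale: Counter scale, fixed on the work surface: grey housing under a level lower steel plate, 160 mm wide (x), top face 40 mm above the work surface, reaching 55 mm out (+y) in front of the mouth as a bare ledge. Origin under the pan's centre, on the work surface; axes as those of the mouth. At its -y end a display housing, 55 mm high.
- pan: Pan of the scale: level aluminium plate 150 x 170 x 5 mm with the bowl fixed in its middle. It moves only up and down, on a spring of 12 N per mm (up 6 mm at most), and sinks about 0.5 mm per weight. Origin at the centre of its underside, axes as the mouth's. Its edge at the gap (85 mm along +y) has a lip bent upwards and outwards, 12 mm long, 8 mm high, that guides the blade in.
- bowl (a point): Centre of the inner floor of the white round open bowl on the pan, 85 mm behind the mouth. The floor is about 55 mm above the work surface, flat to 45 mm radius; the rim is 36 mm higher, inner radius there 66 mm, wall 4 mm.
- weight_a: First of two alike steel test weights: upright cylinder, diameter 40 mm, height 60 mm, 0.42 to 0.78 kg. Origin at the centre of its underside.
- weight_a_center (a point): Centre of that weight, 30 mm above its underside; stands on the work surface.
- weight_b: Second steel test weight, same size and mass range as the first. Origin at the centre of its underside.
- weight_b_center (a point): Centre of the second weight, 30 mm above its underside.
- gauge: Tapered gauge, 120 g, lying flat on the work surface: black grip block 22 x 40 x 55 mm (x, y, z), with a steel blade out of its foot along -y: 20 mm wide, 110 mm long, underside flat and flush with the grip's; 2 mm thick at the tip, thickening by 0.06 mm per mm to 8.6 mm at the grip. Origin at the centre of the grip's underside.
- gauge_grip (a point): Centre of the gauge's black grip block, 27.5 mm above its underside; hold it across its 22 mm (x). Axes as those of the gauge: blade along -y, z up.
- gauge_tip (a point): Middle of the blade's tip, at its underside: 130 mm along -y from the grip's centre and 27.5 mm below it. In the loaded gap the blade meets the pan when 25 to 70 mm deep; each further mm adds 0.7 N of press by the pan. Snug is a press of 2 to 14 N, best about 7 N, some 10 mm past first touch; the drag against the push is then some 3 to 7 N.
- bottle_a: Bystander: amber glass bottle, radius 34 mm, 190 mm tall, to be left alone. Origin at its underside.
- bottle_b: Bystander: green glass bottle, radius 34 mm, 170 mm tall, to be left alone. Origin at its underside.
- cup: Bystander: small white cup, radius 28 mm, 55 mm tall, to be left alone. Origin at its underside.
There are look-alikes about, which are no part of the job. What is shaped like the weight_b but yellow is not meant. There is more than one size of the gauge; the one meant has the size given above.

How it is judged:
By the outcome, as a careful person would: the job done as asked, in the order asked, and still so for the second after the job is handed in, while the arm keeps its last pose, push and grip.
It also fails if it takes over 72 s, if anything falls off the work surface, if the arm or the gripper's body presses on something with over 40 N, if the wrist force passes 120 N, or if a joint passes its speed limit or range.

## Working session

There is one attempt and no reset: what is moved stays moved. The work goes in short steps, each a Python script; the robot and the scene stay as the last script left them, time stands still between calls to the robot, and variables do not carry over. Pictures are saved under pics/ and viewed, at most 10 in all, crops included, and the job is handed in when it is done.

```bash
mkdir -p pics; ls; python3 - <<'E'
from bench import *
import cv2,numpy as np
for n in ["scene","top"]:
    c=capture(n); cv2.imwrite(f"pics/{n}0.png",c["image"]); np.savez(f"{n}0.npz",**c)
    print(n,c["intrinsics"].tolist(),c["R"].round(3).tolist(),c["t"].round(3).tolist())
print(current_orientation(),current_clock())
E
```

```text
pics
scene [[416.4740892421089, 0.0, 313.3773539528355], [0.0, 416.4740892421089, 196.92246589874648], [0.0, 0.0, 1.0]] [[-0.573, 0.819, -0.01], [0.681, 0.469, -0.561], [-0.455, -0.329, -0.827]] [0.388, -0.335, 1.289]
top [[374.8534675064562, 0.0, 316.75309941333177], [0.0, 374.8534675064562, 196.70791621530879], [0.0, 0.0, 1.0]] [[-0.009, -1.0, 0.003], [-0.998, 0.009, -0.056], [0.056, -0.004, -0.998]] [-0.046, 0.578, 1.026]
[ 9.81159733e-01  1.93196494e-01 -7.64037016e-05 -8.28976513e-04] 0.1
```

View pics/scene0.png

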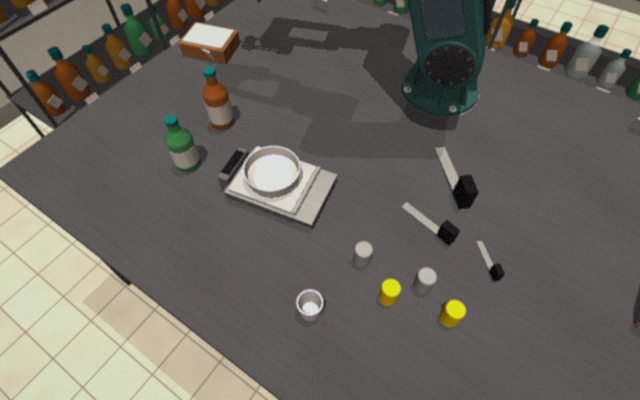

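View pics/top0.png

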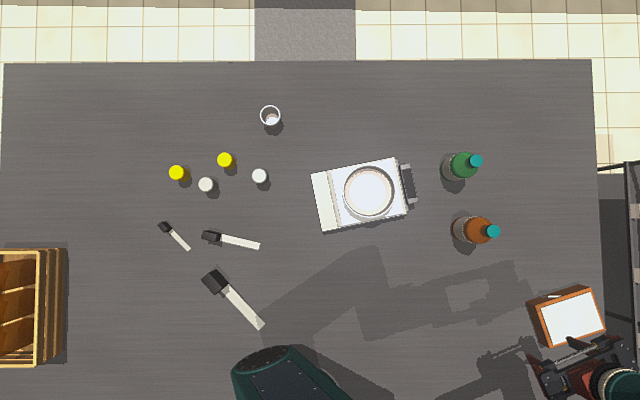

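The medium gauge (top view, about (230,240), roughly 150 mm long) is the one meant. The grey weights are at (205,184) and (259,176). The gap mouth is on the left of the pan, with the ledge at about (322,200).

```bash
cat > h.py <<'E'
import numpy as np,cv2
def cloud(c):
    K,R,t,z=c["intrinsics"],c["R"],c["t"],c["range_z"]
    v,u=np.mgrid[:400,:640]
    P=np.stack([(u-K[0,2])*z/K[0,0],(v-K[1,2])*z/K[1,1],z],-1)
    W=(P-t)@R; W[z==0]=np.nan
    return W
def proj(c,X):
    p=c["intrinsics"]@(c["R"]@np.asarray(X)+c["t"]); return p[:2]/p[2]
E
python3 - <<'E'
from h import *
c=np.load("top0.npz"); W=cloud(c); 
s=np.load("scene0.npz"); S=cloud(s)
A=np.vstack([W.reshape(-1,3)]);B=S.reshape(-1,3)
def at(u,v): return W[v,u]
def sel(P,c0,r,z0,z1):
    m=(np.hypot(P[:,0]-c0[0],P[:,1]-c0[1])<r)&(P[:,2]>z0)&(P[:,2]<z1); return P[m]
print("table",[at(u,v).round(3).tolist() for u,v in [(300,280),(100,120),(150,300)]])
def rect(p): 
    r=cv2.minAreaRect((p[:,:2]*1000).astype(np.float32)); return np.round(r[0],1),np.round(r[1],1),round(r[2],1)
for n,(u,v) in dict(w1=(205,184),w2=(259,176),cup=(270,115),y1=(177,173),y2=(225,160)).items():
    c0=at(u,v)
    for P in (A,B):
        p=sel(P,c0,.045,.05,.07); e=cv2.minEnclosingCircle((p[:,:2]*1000).astype(np.float32)) if len(p) else None
        print(n,c0.round(3),len(p),p.mean(0).round(4),e)
for n,(u,v) in dict(small=(163,228),med=(212,237),large=(215,283)).items():
    c0=at(u,v)
    for P in (A,B):
        q=sel(P,c0,.06,.6*c0[2],.1); print(n,c0.round(3),len(q),rect(q),np.median(q[:,2]))
b=at(369,192)
for P in (A,B):
    q=sel(P,b,.2,.034,.045); print("ledge",rect(q),len(q))
    q=sel(P,b,.2,.034,.06); print("plate",rect(q),len(q))
    q=sel(P,b,.1,.08,.1); print("rim",cv2.minEnclosingCircle((q[:,:2]*1000).astype(np.float32)),q[:,2].max())
    q=sel(P,b,.04,.03,.08); print("floor",q.mean(0))
print(at(322,200),at(345,205),at(408,180))
E
```

```text
table [[0.347, -0.002, 0.003], [0.803, 0.565, -0.0], [0.295, 0.415, -0.002]]
w1 [0.612 0.248 0.057] 185 [0.6118 0.2461 0.0587] ((612.329345703125, 247.03549194335938), 19.984447479248047)
w1 [0.612 0.248 0.057] 298 [0.6152 0.2482 0.0607] ((612.5047607421875, 247.7125701904297), 20.586393356323242)
w2 [0.632 0.103 0.056] 174 [0.6338 0.104  0.0587] ((634.2615966796875, 104.40528106689453), 19.86956024169922)
w2 [0.632 0.103 0.056] 262 [0.6371 0.1064 0.0606] ((634.753173828125, 105.87297058105469), 20.444488525390625)
cup [0.811 0.08  0.007] 99 [0.8009 0.0754 0.0535] ((799.6348876953125, 75.39511108398438), 27.87993621826172)
cup [0.811 0.08  0.007] 196 [0.799  0.0757 0.0556] ((799.9573974609375, 76.43375396728516), 27.69139862060547)
y1 [0.642 0.322 0.058] 182 [0.6445 0.3247 0.0585] ((644.8574829101562, 325.78564453125), 20.180578231811523)
y1 [0.642 0.322 0.058] 337 [0.6473 0.3267 0.0607] ((645.00146484375, 326.540283203125), 20.591068267822266)
y2 [0.676 0.194 0.058] 177 [0.6779 0.1965 0.0587] ((678.90771484375, 197.05645751953125), 20.16632843017578)
y2 [0.676 0.194 0.058] 302 [0.68
[... 611 characters left out ...]
ay([352.8, 224.5]), array([57.6, 31.7]), 43.9) 0.07455985497353
ledge (array([ 585. , -166.9]), array([160.2, 242.9]), 11.1) 1366
plate (array([ 587.7, -180.5]), array([160.2, 270.7]), 11.1) 4666
rim ((588.5955200195312, -185.2120361328125), 69.76214599609375) 0.09461432867002978
floor [ 0.58653631 -0.19130014  0.05490322]
ledge (array([ 587.6, -177.8]), array([163.2, 267.2]), 11.3) 1564
plate (array([ 587.9, -179.3]), array([163.2, 270.2]), 11.3) 4513
rim ((588.6339721679688, -184.37342834472656), 70.58844757080078) 0.09672595769168495
floor [ 0.58719565 -0.1910167   0.05690681]
[ 0.56708917 -0.06519012  0.03686623] [ 0.55232547 -0.12629371  0.05434881] [ 0.61759362 -0.2954368   0.05874789]
```

```bash
cat >> h.py <<'E'
from bench import *
def q(deg): a=np.radians(deg)/2; return [np.cos(a),np.sin(a),0,0]
YAW=11.2; r=np.radians(YAW)
sx=np.array([np.cos(r),np.sin(r)]); sy=np.array([-np.sin(r),np.cos(r)])
BOWL=np.array([.5886,-.1848]); MOUTH=BOWL+.085*sy
def stat(m=""): print(m,"t",round(current_clock(),2),current_position().round(4),"F",current_force().round(2),"gap",round(current_finger_gap(),4),"grip",round(current_grip_force(),1))
E
python3 - <<'E'
from h import *
for d in (76.4,-103.6): print(d,inverse_kinematics([.474,.2385,.1],q(d)))
for d in (101.2,-78.8):
    p=MOUTH+.13*sy; print(d,inverse_kinematics([*p,.06],q(d)), inverse_kinematics([*(MOUTH+.05*sy),.06],q(d)))
move_gripper(.06)
try:
  for w,o in (([.6335,.105],sx*.0225),([.6124,.2474],-sx*.0225)):
    Q=q(YAW)
    move_ptp([*w,.15],Q); servo_line([*w,.024],Q,rate=.15)
    move_gripper(0.03); stat("grasped")
    servo_line([*w,.21],Q,rate=.25)
    p=BOWL+o
    move_ptp([*p,.21],Q); servo_line([*p,.095],Q,rate=.15); stat("above")
    print(servo_line([*p,.072],Q,rate=.03,contact_N=4)); stat("down")
    move_gripper(.056); servo_line([*p,.21],Q,rate=.2); stat("released")
except PlanningError as e: print("ERR",e)
move_ptp([.474,.2385,.2],q(-YAW)) if 0 else None
c=capture("top"); cv2.imwrite("pics/t1.png",c["image"][100:300,150:450]); np.savez("top1.npz",**c)
E
```

```text
76.4 [ 3.35960420e-01  4.07272848e-01  1.79407564e+00 -4.44089210e-16
  9.40244166e-01  5.73325198e-01]
-103.6 [ 3.35960420e-01  4.07272848e-01  1.79407564e+00 -4.44089210e-16
  9.40244166e-01 -2.56826746e+00]
101.2 [-7.84856356e-02  4.84733391e-01  1.78880083e+00 -4.44089210e-16
  8.68058428e-01 -2.73962512e-01] [-2.15148602e-01  5.03342535e-01  1.74961787e+00 -4.44089210e-16
  8.88632253e-01 -4.10625478e-01]
-78.8 [-7.84856356e-02  4.84733391e-01  1.78880083e+00 -4.44089210e-16
  8.68058428e-01  2.86763014e+00] [-2.15148602e-01  5.03342535e-01  1.74961787e+00 -4.44089210e-16
  8.88632253e-01  2.73096718e+00]
grasped t 4.92 [0.6342 0.1047 0.0248] F [-0.89 -3.29  5.25] gap 0.0394 grip 30.0
above t 7.83 [ 0.6117 -0.1804  0.0959] F [ 0.33  0.17 -7.26] gap 0.0398 grip 30.0
True
down t 8.38 [ 0.6107 -0.1807  0.0795] F [ 1.04 -0.37  1.07] gap 0.0393 grip 30.0
released t 9.67 [ 0.6099 -0.1801  0.209 ] F [ 0.29  0.96 -0.24] gap 0.0564 grip 0.0
grasped t 12.66 [0.6131 0.2475 0.025 ] F [-0.16 -1.17  6.77] gap 0.0399 grip 30.0
above t 16.08 [ 0.5674 -0.1893  0.0958] F [ 0.19 -0.54 -3.67] gap 0.0395 grip 30.0
True
down t 16.64 [ 0.5666 -0.1893  0.079 ] F [0.93 1.06 5.41] gap 0.0401 grip 30.0
released t 17.93 [ 0.5658 -0.1888  0.209 ] F [ 0.26 -0.34 -0.27] gap 0.0562 grip 0.0
```

```bash
python3 - <<'E'
from h import *
g=np.array([.4743,.2386]);Q=q(76.4)
move_gripper(.044)
move_ptp([*g,.12],Q)
c=capture("top"); s=capture("scene")
a=cv2.resize(c["image"][130:270,180:440],None,fx=3,fy=3); cv2.imwrite("pics/t2.png",a)
# blade tip & mouth lip geometry
for cc in (c,s):
    P=cloud(cc).reshape(-1,3)
    d=(P[:,:2]-BOWL)
    m=(abs(d@sx)<.06)&(d@sy>.05)&(d@sy<.16)&(P[:,2]<.09)
    y=d@sy*1000
    for lo in range(50,160,5):
        k=m&(y>=lo)&(y<lo+5); print((lo,round(float(np.median(P[k,2])*1000),1) if k.any() else None),end=" ")
    print()
servo_line([*g,.0135],Q,rate=.12); move_gripper(.015); stat("grasp")
servo_line([*g,.11],Q,rate=.2); stat()
p=MOUTH+.17*sy
move_ptp([*p,.10],q(101.2)); sleep(.2); stat("aligned")
for n in("top","scene"):
    c=capture(n); np.savez(n+"3.npz",**c); P=cloud(c).reshape(-1,3); d=P[:,:2]-BOWL; x=d@sx*1000;y=d@sy*1000
    m=(abs(x)<25)&(y>110)&(y<225)&(P[:,2]>.06)&(P[:,2]<.11)
    for lo in range(110,225,10):
        k=m&(y>=lo)&(y<lo+10)
        if k.sum()>2: print(lo,k.sum(),x[k].mean().round(1),x[k].min().round(1),x[k].max().round(1),np.median(P[k,2]).round(4),y[k].min().round(1))
im=c["image"];u,v=proj(c,[*MOUTH,.06]).astype(int)
cv2.imwrite("pics/s3.png",cv2.resize(im[max(0,v-90):v+90,max(0,u-120):u+120],None,fx=3,fy=3))
E
```

```text
(50, 58.6) (55, 59.3) (60, 51.3) (65, 50.5) (70, 50.0) (75, 49.7) (80, 49.9) (85, 50.3) (90, 53.7) (95, 40.0) (100, 39.4) (105, 39.5) (110, 39.4) (115, 39.8) (120, 39.3) (125, 39.3) (130, 39.4) (135, 38.4) (140, -0.7) (145, -0.8) (150, -0.8) (155, -0.5) 
(50, 53.3) (55, 52.7) (60, 52.3) (65, 53.1) (70, 52.3) (75, 52.2) (80, 52.3) (85, 52.6) (90, 54.1) (95, 42.0) (100, 41.6) (105, 41.7) (110, 41.5) (115, 41.7) (120, 41.5) (125, 41.5) (130, 39.3) (135, 39.0) (140, 1.7) (145, 1.6) (150, 1.9) (155, 1.6) 
grasp t 21.67 [0.4745 0.2387 0.0139] F [-0.81 -0.7   5.7 ] gap 0.0217 grip 30.0
 t 22.3 [0.4737 0.2384 0.1094] F [ 0.71  0.07 -1.56] gap 0.0218 grip 29.9
aligned t 23.27 [0.5385 0.0667 0.0998] F [-0.46  0.87 -0.48] gap 0.0221 grip 29.9
120 13 -1.0 -9.6 8.8 0.0876 126.3
130 28 -0.8 -10.6 8.8 0.0877 130.5
140 29 -1.2 -10.7 7.6 0.088 140.1
150 31 -1.1 -10.9 8.7 0.0892 150.2
160 31 -0.9 -10.5 8.7 0.0892 160.5
170 30 -1.0 -10.9 8.7 0.0902 170.5
180 30 -1.2 -10.9 8.4 0.0905 180.1
190 30 -1.1 -10.8 9.0 0.0919 190.1
200 31 -0.7 -10.3 8.9 0.0916 200.2
210 32 -0.9 -10.8 9.1 0.0923 210.1
220 4 -4.9 -8.7 -1.2 0.0926 220.3
120 12 0.9 -8.8 10.2 0.0891 125.9
130 32 0.1 -11.2 8.8 0.0898 130.4
140 31 0.4 -10.4 10.4 0.0907 140.6
150 33 0.5 -10.8 10.6 0.0915 150.5
160 35 0.4 -10.1 10.2 0.0915 160.0
170 35 1.0 -11.6 10.3 0.0921 170.3
180 35 0.9 -11.0 11.2 0.0928 180.8
190 37 1.2 -11.2 10.6 0.0934 190.3
200 4 6.4 -0.1 9.6 0.0936 200.2
```

View pics/s3.png

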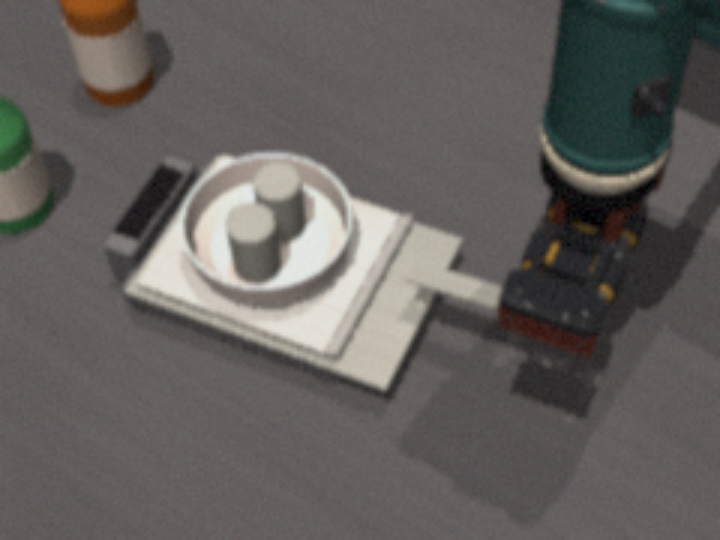

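View pics/t2.png

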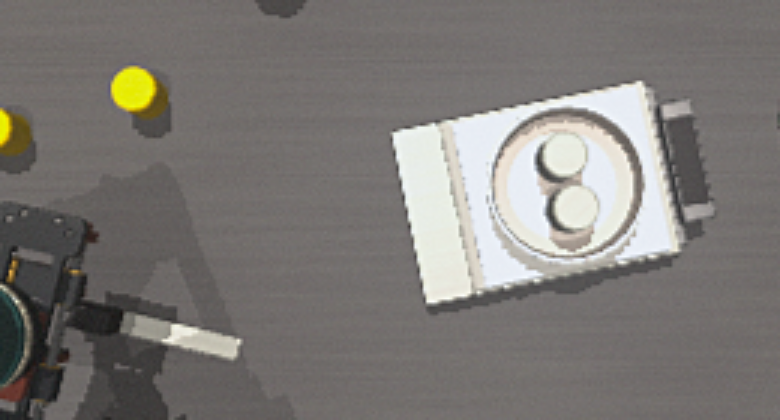

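Both weights stand in the bowl and the blade is square to the mouth. Next I set it on the ledge and take it in stepwise while watching the drag.

```bash
cat >> h.py <<'E'
def fav(n=6,dt=.02):
    F=[]
    for _ in range(n): F.append(current_force()); sleep(dt)
    F=np.mean(F,0); return np.array([F[:2]@sx,F[:2]@sy,F[2]])
def ty(): p=current_position(); return (p[:2]-MOUTH)@sy*1000-130
E
python3 - <<'E'
from h import *
Q=q(101.2)
def P(out): return MOUTH+(.13+out)*sy
servo_line([*P(.03),.062],Q,rate=.12); print("free",fav(10).round(2),ty())
hit=servo_line([*P(.03),.050],Q,rate=.02,contact_N=2.5); stat(hit); f=fav(10);print(f.round(2))
z=current_position()[2]
servo_line([*P(.03),z],Q,rate=.02); print("z",z,fav(10).round(2))
np.save("z.npy",z)
for d in range(25,-16,-5):
    servo_line([*P(d/1000),z],Q,rate=.03); f=fav(); print(d,round(ty(),1),f.round(2),round(current_position()[2],4))
    if f[1]>5 or abs(f[2])>12: break
print(current_clock())
E
```

```text
free [ 0.23  0.15 -0.99] 30.064305691183023
True t 24.48 [0.5408 0.0557 0.0528] F [0.34 0.68 0.22] gap 0.0221 grip 30.0
[ 0.94  0.16 -0.07]
z 0.0528654831127338 [-0.17  1.05  1.04]
25 24.6 [ 0.17 -0.63 -0.16] 0.0528
20 19.7 [-0.1  -0.84  0.2 ] 0.0529
15 14.7 [-0.03 -0.03  1.65] 0.0529
10 9.8 [0.3  0.32 2.61] 0.0529
5 4.9 [0.51 1.49 4.25] 0.053
0 0.1 [-0.1   2.08  5.38] 0.053
-5 -4.8 [0.   2.96 6.21] 0.0531
-10 -9.8 [-0.3   3.26  6.47] 0.0531
-15 -14.7 [-0.02  3.14  6.96] 0.0532
28.8167
```

```bash
python3 - <<'E'
from h import *
Q=q(101.2); z=float(np.load("z.npy"))
def P(out): return MOUTH+(.13+out)*sy
d=-15
for d in np.arange(-18,-75,-3):
    f=fav(); 
    if f[2]>3: z+=.00025
    elif f[2]<0: z-=.00015
    servo_line([*P(d/1000),z],Q,rate=.02); f=fav(10); e=f[1]-.42*(max(f[2]+1,0))
    print(d,round(ty(),1),f.round(2),"excess",round(e,2),round(z,5),round(current_position()[2],4))
    if f[1]>5.5 or e>4: break
print(current_clock())
E
```

```text
-18 -17.8 [-0.15  2.75  5.8 ] excess -0.1 0.05312 0.0533
-21 -21.0 [0.01 2.09 4.24] excess -0.11 0.05337 0.0533
-24 -24.3 [ 0.09 -0.35 -0.02] excess -0.76 0.05362 0.0534
-27 -27.1 [-0.05 -0.26 -0.51] excess -0.47 0.05347 0.0534
-30 -30.1 [-0.03  0.53  1.61] excess -0.57 0.05332 0.0534
-33 -33.1 [-0.1   1.87  3.84] excess -0.17 0.05332 0.0534
-36 -36.3 [-0.03  0.72  2.31] excess -0.67 0.05357 0.0535
-39 -39.1 [-0.05  0.94  2.3 ] excess -0.45 0.05357 0.0535
-42 -42.2 [-0.23  0.75  1.75] excess -0.4 0.05357 0.0535
-45 -45.1 [-0.21  0.97  2.45] excess -0.47 0.05357 0.0536
-48 -48.1 [-0.02  1.62  3.04] excess -0.08 0.05357 0.0536
-51 -51.3 [-0.15 -0.6   0.2 ] excess -1.1 0.05382 0.0537
-54 -54.0 [-0.17  0.86  1.26] excess -0.09 0.05367 0.0537
-57 -56.9 [-0.14  2.98  2.96] excess 1.31 0.05367 0.0537
-60 -60.0 [0.07 3.51 1.06] excess 2.65 0.05392 0.0538
-63 -62.7 [-0.14  4.77  0.5 ] excess 4.14 0.05392 0.0538
37.8833
```

```bash
python3 - <<'E'
from h import *
sleep(.5); print(fav(15).round(2),ty()); stat()
c=capture("scene");u,v=proj(c,[*MOUTH,.06]).astype(int)
cv2.imwrite("pics/s4.png",cv2.resize(c["image"][v-90:v+90,u-120:u+120],None,fx=3,fy=3))
E
```

```text
[-0.36  4.99  0.4 ] -62.71351875014142
 t 38.63 [ 0.5588 -0.0355  0.0538] F [-2.01  5.15  0.78] gap 0.0216 grip 30.0
```

View pics/s4.png

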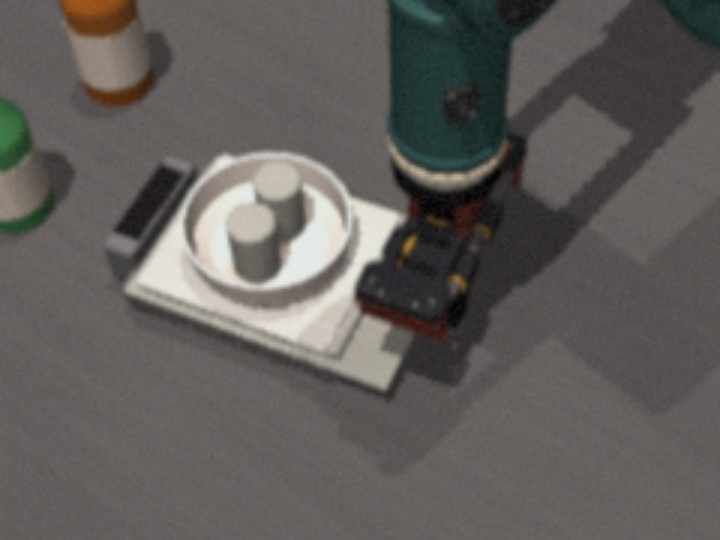

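The picture shows both weights upright in the bowl (crop (253,240) and (278,195)) and the gripper holding the gauge at the mouth. The drag is steady at about 5 N.

```bash
python3 -c "
from bench import *
print(close_job())"
```

```text
the job is handed in; nothing more can be done
None
```

Job handed in at about 39 s: both weights stand in the bowl, and the gauge is held still about 63 mm deep, roughly 9 mm past first touch, with a steady drag of about 5 N.

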